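Draw the calibrator slide out to its mark and hold it

TASK

Lift the blue enamel cover off the pull post of the travel calibrator, gripping it only lightly because enamel chips, and stand it upright, without dropping it, about in the middle of the cork mat. Then pull the post out along its slide, against the spring, until the pointer on the carriage lines up with the point of the marker on the scale bar, and finish while still holding it there. Leave everything else on the bench as it is.

Things in the scene. Friction and masses are not known exactly. Their poses are not given: they have to be found in the camera images.
- calibrator: Travel calibrator, fixed: dark steel base 260 x 120 x 12 mm; origin under its middle, yaw within 0.5 rad. The slide is pulled towards its -x end. At its +x end a grey spring housing (from x = 75 mm, 50 mm high) carries a clip post with a round chrome gauge (68 mm wide, x = 100 to 120 mm, up to 176 mm high). Along its +y side (y = 46 to 58 mm) runs a scale bar, top at 26 mm.
- carriage: Sprung carriage: aluminium plate 64 x 68 mm, top 32 mm above the bench, with an upright steel pull post (20 mm diameter, 50 mm tall) in its middle. Origin on the post's axis at bench height; axes as the calibrator's. Slides from rest up to 85 mm towards the calibrator's -x; spring back-pull about 4 N at rest plus 0.7 N per 10 mm; returns when let go.
- post_mid (a point): Middle of the pull post (half-way up, 25 mm above the carriage plate), on its axis.
- pointer (a point): Tip of the small pointed steel pointer on the +y edge of the carriage; it moves with the carriage. 41 mm beside the post's axis, 32 mm above the bench.
- mark (a point): Point of the brass marker, a 14 x 14 mm rider fixed on the scale bar (top 34 mm above the bench), its point facing the carriage; axes as the calibrator's. It lies 35 to 75 mm towards the calibrator's -x from the resting pointer. The slide is at the mark when pointer and point have the same x in the calibrator's frame.
- cover: Blue enamel cover: loose round cap, 54 mm diameter, 64 mm tall, open below, wall 3 mm, about 0.15 kg, with a knob (16 mm diameter, 10 mm tall) on top. Origin at the centre of its lower rim. Stands on the carriage plate over the pull post (rim 32 mm above the bench; raise it over 50 mm to clear the post). 20 to 30 N of grip is ample; over 45 N per finger chips it.
- cover_mid (a point): Centre of the cover, 32 mm above its lower rim; z up along its axis.
- mat: Square cork mat 130 x 130 mm, 4 mm thick, fixed to the bench; origin at the centre of its underside.
- fitting: Bystander: copper capillary fitting standing upright, 26 mm diameter, 46 mm tall; origin under its middle.
- screwdriver: Bystander: brass adjusting screwdriver, 150 mm long, lying flat; origin near its middle.
- bezel: Bystander: spare chrome bezel ring, 64 mm diameter, 12 mm tall, lying flat; origin under its middle.
- weight: Bystander: brass weight with a knob, 42 mm diameter, 56 mm tall; origin under its middle.
- jar: Bystander: small glass jar with a white cap, 52 mm diameter, 70 mm tall; origin under its middle.
- gauge_block: Bystander: steel gauge block 35 x 50 x 25 mm; origin under its middle.
Not all that is in view belongs to the job. Of the things that look like the cover, the larger one is meant. Of the things that look like the mat, the smaller one is meant.

How it is judged:
By the outcome, as a careful person would: the job done as asked, in the order asked, and still so for the second after the job is handed in, while the arm keeps its last pose, push and grip.
It also fails if it takes over 50 s, if anything falls off the work surface, if the arm or the gripper's body presses on something with over 40 N, if the wrist force passes 120 N, or if a joint passes its speed limit or range.

ROBOT

A 6-joint arm with a two-finger parallel gripper is mounted at the origin on the work surface. World frame = base frame: x ahead of the robot, y to its left, z up, the work surface at z = 0. Lengths are in mm, angles in rad, forces in N, time in s.
With the tool pointing down it reaches from about 325 to 775 mm from the base axis. Payload 5.5 kg.
Tool frame: the origin (TCP) lies on the centre line of the jaws, within the pads' length; the fingertips stand bot.tip_extent ahead of it and the grasp point (between the pads) lies 6 mm ahead of it (bot.tip_extent is the distance from the TCP to the fingertips, in mm); z points along the fingers, y is the line along which they close (so a half turn about z gives the same grasp; the last joint's range is limited). The gripper opens to 85 mm and grips with 20 to 120 N. Pads are 22 mm wide; open, the fingers measure 114 mm over their backs; the gripper's body (76 mm by 85 mm) begins 54 mm behind the grasp point. The pads swing forward as they close: fully open they stand 13 mm farther back than shut.
Start: joints at [1.206, 0.091, 1.231, -0, 1.82, -0.057], TCP at [181.782, 571.815, 256.275] pointing down, gripper open.
Joint ranges: [-2.87, 2.87], [-0.86, 2.18], [0.17, 2.46], [-1.51, 4.65], [0.06, 2.69], [-2.65, 2.65]. Speed limits (rad/s): [2.57, 2.57, 3.01, 3.14, 3.14, 3.14].

INTERFACE

Orientations are given as a unit quaternion [x, y, z, w].
In Python, from workcell import bot gives the robot as it stands.
- The arm moves only by the tool apply_moves, never from a script. Its argument "moves" is a list of rows, each an object of numbers: "hand": the closure, from 0 (fully open) to 1 (shut); "dx", "dy", "dz": the shift along the world's x, y, z in mm; "rx", "ry", "rz": the turn, a rotation vector about the world's x, y, z in degrees. A call has 1 to 12 rows; each row shifts and turns the commanded pose from where the row before left it; what a row does not reach is not made up. A row lasts 1/8 s, in which the tool goes at most 62.5 mm and 10.7 degrees, less where a joint would pass 70% of its speed; a pose out of reach is approached as far as the arm can. A call with a gripper value outside its range is refused whole. The fingers move at their own pace and stop on an object; the grip force is fixed at half the most. Time passes only in rows, so rows that do not move let the fingers close. It gives the time, the measured TCP pose, the force, the opening and the grip force at its end, in the units of the state.
- bot.state(): the state, without advancing time (a new reading comes with each control period).
- bot.capture(name): name is "side" or "top" or "wrist"; returns a dict with "pixels" (480x640x3 uint8, red, green, blue), "mtx" (3x3 intrinsics, pixels), "rvec" (rotation vector, rad) and "tvec" (3), from world to camera coordinates, as OpenCV has them. Camera axes: x right, y down, z forward; pixel columns grow to the right and rows downward; lengths in mm; the calibration is good to about 2 mm. A picture is of the moment at which its call begins. There is no depth.
- bot.close_job(): hands the job in; it is judged then, once.
The state is a dict: "time": time; "qpos": joint angles; "qvel": joint speeds; "effort": joint torques, N m; "tcp_pos": TCP position; "tool_rot": TCP orientation; "ft_force": force on the tool from outside, world axes, zero at the start; "torque": the same for the moment, N m; "gripper_width": finger opening in mm; "grip_force": force on a finger pad.
Only numpy, scipy, OpenCV 4.12 (cv2) and the standard library are available. Lean on these libraries where they do the work, as an engineer would, in place of code of your own. Each camera call takes 0.05 s, during which the arm holds its last target. There are 200 camera calls.

## Working session

There is one attempt and no reset: what is moved stays moved. The work goes in short steps, Python scripts to look and compute and a tool call to move; the robot and the scene stay as the last step left them, time stands still between calls to the robot, and variables do not carry over. Pictures are saved under pics/ and viewed, at most 10 in all, crops included, and the job is handed in when it is done.

Besides the shell and the picture viewer there is one more tool, called after "Emit:" by a JSON object that holds its "method" and its "body". apply_moves: Moves the arm, as the interface text tells. Its arguments: {"type":"object","properties":{"moves":{"type":"array","items":{"type":"object","properties":{"hand":{"type":"number"},"dx":{"type":"number"},"dy":{"type":"number"},"dz":{"type":"number"},"rx":{"type":"number"},"ry":{"type":"number"},"rz":{"type":"number"}}}}},"required":["moves"]}

```bash
mkdir -p pics
cat > h.py <<'E'
import numpy as np, cv2
from workcell import bot
def cam(n):
    c=bot.capture(n); return c
def ray(c,u,v):
    R=cv2.Rodrigues(np.array(c["rvec"],float))[0]; t=np.array(c["tvec"],float).ravel()
    d=R.T@np.linalg.inv(np.array(c["mtx"]))@np.array([u,v,1.]); return -R.T@t,d
def atz(c,u,v,z):
    o,d=ray(c,u,v); return o+d*(z-o[2])/d[2]
def proj(c,p):
    return cv2.projectPoints(np.array(p,float).reshape(-1,3),np.array(c["rvec"],float),np.array(c["tvec"],float),np.array(c["mtx"],float),None)[0].reshape(-1,2)
def save(c,f,box=None,s=1):
    im=c["pixels"][:,:,::-1]
    if box: im=im[box[1]:box[3],box[0]:box[2]]
    cv2.imwrite(f,cv2.resize(im,None,fx=s,fy=s,interpolation=cv2.INTER_CUBIC))
E
python3 - <<'E'
from h import *
import pickle
print(bot.tip_extent,bot.state())
for n in("top","side"):
    c=cam(n);save(c,f"pics/{n}0.png");pickle.dump(c,open(n+"0.pkl","wb"));print(ray(c,320,240))
E
```

```text
25.0 {'time': 0.0, 'qpos': array([ 1.20633011e+00,  9.18754364e-02,  1.23189261e+00,  3.16761136e-05,
        1.81978062e+00, -5.66806974e-02]), 'qvel': array([ 0.00042842,  0.00303327,  0.00024689,  0.00118968, -0.0020776 ,
       -0.00031789]), 'effort': array([-3.65057776e-04, -4.58726835e+01, -4.18037081e+01,  3.12613167e-05,
        1.13025459e-02, -2.25728121e-05]), 'tcp_pos': array([181.66949325, 571.59689826, 255.13708783]), 'tool_rot': array([ 1.53282124e-01,  9.88181984e-01, -9.53193058e-04, -2.19437688e-04]), 'ft_force': array([-0.18097717, -0.08938812,  0.22755347]), 'torque': array([ 0.05026238, -0.01081881, -0.05253254]), 'grip_force': 0.0, 'gripper_width': 84.93228264224108}
(array([ 215.44033166,    5.83885235, 1662.16831707]), array([ 0.14748568,  0.0153957 , -0.98904994]))
(array([ 359.01747243, 1061.37130838,  786.03727307]), array([ 0.10438101, -0.82023727, -0.56262567]))
```

View pics/top0.png

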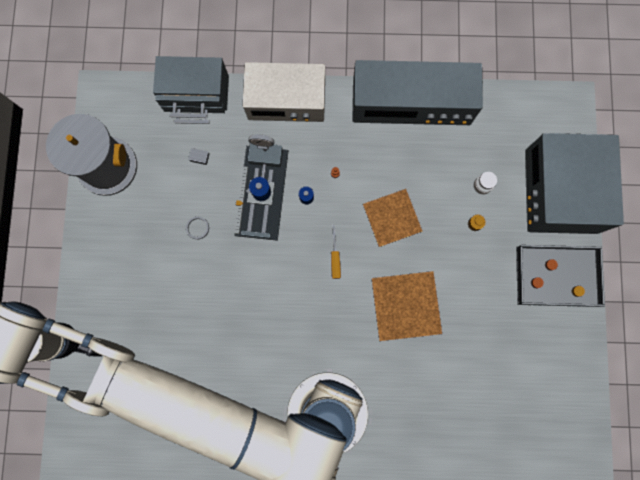

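View pics/side0.png

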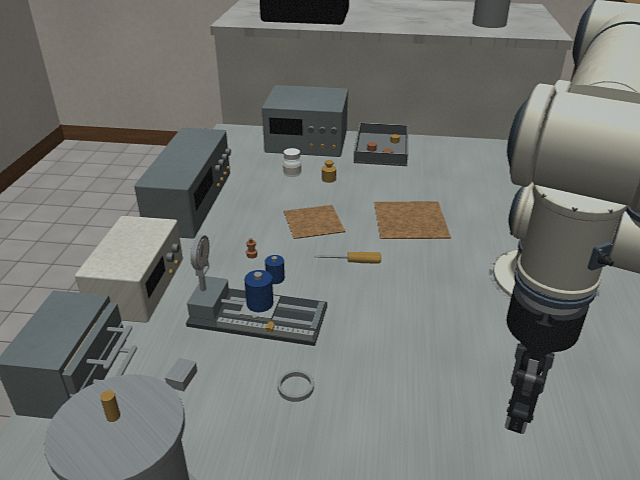

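The top view shows two blue caps: (260,188) on the carriage and larger, and (306,195) on the bench and smaller. It also shows two cork mats: (393,217) is smaller and (406,305) larger. I choose the cap at (260,188) and the mat at (393,217). The gauge is at (261,140), so the slide pulls down-image, towards the robot. Next is a close crop to check.

Run:
```python
from h import *
import pickle
c=pickle.load(open("top0.pkl","rb"));s=pickle.load(open("side0.pkl","rb"))
a=cv2.resize(c["pixels"][125:250,220:325,::-1],None,fx=4.8,fy=4.8,interpolation=cv2.INTER_CUBIC)
cv2.imwrite("pics/crop1.png",a)
save(s,"pics/crop2.png",(180,225,340,345),5)
hsv=cv2.cvtColor(c["pixels"],cv2.COLOR_RGB2HSV)
m=cv2.inRange(hsv,(8,100,60),(20,255,255)); m=cv2.morphologyEx(m,cv2.MORPH_OPEN,np.ones((5,5)))
for k in cv2.findContours(m,0,2)[0]:
    if cv2.contourArea(k)>500:
        b=cv2.boxPoints(cv2.minAreaRect(k)); P=np.array([atz(c,*p,4)[:2] for p in b])
        print("mat",P.round(),P.mean(0),np.linalg.norm(P-np.roll(P,1,0),axis=1))
```

```text
mat [[ 360. -113.]
 [ 386. -282.]
 [ 216. -302.]
 [ 192. -136.]] [ 288.44929654 -208.0070794 ] [170.43710017 170.79848446 170.76508778 167.99446129]
mat [[ 568.  -86.]
 [ 616. -206.]
 [ 495. -249.]
 [ 449. -131.]] [ 531.92253278 -167.82547115] [127.57385015 128.97868996 128.10851118 127.48132499]
```

View pics/crop1.png

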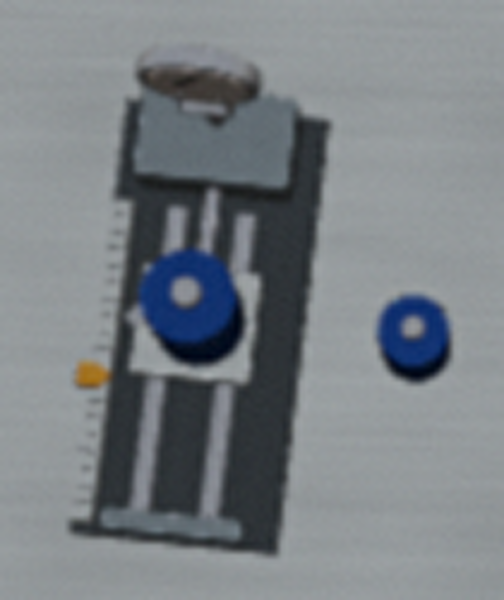

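View pics/crop2.png

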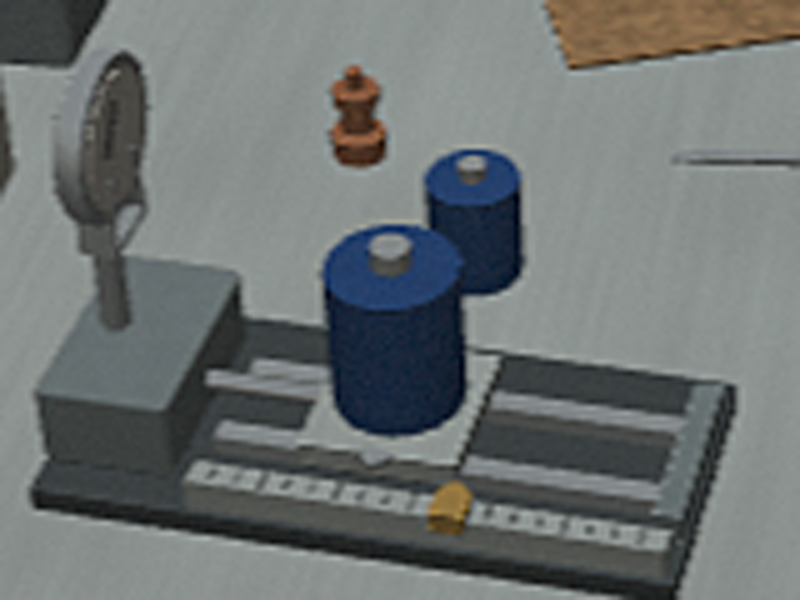

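The larger cap is on the carriage with its knob at crop1 (186,290), so the choice holds. The pointer tip is at crop1 (128,317) and the marker point at (110,376). In the side crop they are at (374,465) and about (458,483).

Run:
```python
from h import *
import pickle
c=pickle.load(open("top0.pkl","rb"));s=pickle.load(open("side0.pkl","rb"))
T=lambda u,v,z:atz(c,(u+.5)/4.8-.5+220,(v+.5)/4.8-.5+125,z)[:2]
S=lambda u,v,z:atz(s,(u+.5)/5-.5+180,(v+.5)/5-.5+225,z)[:2]
B=np.array([T(72,528,12),T(277,553,12),T(329,122,12)]);print("base LL LR UR",B.round(1))
print(np.linalg.norm(np.diff(B,axis=0),axis=1)); e=B[2]-B[1];yaw=np.arctan2(e[1],e[0]);mid=(B[0]+B[2])/2
e2=B[0]-B[1]; print("yaw",yaw,np.arctan2(-e2[0],e2[1]),"mid",mid)
BS=np.array([S(672,598,12),S(735,384,12),S(35,490,12)]);print("side LL LR UL",BS.round(1),"mid",(BS[1]+BS[2])/2)
R=np.array([[np.cos(yaw),np.sin(yaw)],[-np.sin(yaw),np.cos(yaw)]])
for n,p in dict(knobT=T(186,290,106),topT=T(188,296,96),knobS=S(390,243,106),topS=S(393,265,96),ptrT=T(128,317,32),ptrS=S(374,465,32),markT=T(110,376,34),markS=S(458,483,34)).items(): print(n,p.round(1),"cal",(R@(p-mid)).round(1))
```

```text
base LL LR UR [[470.9 267.7]
 [459.2 149.2]
 [716.2 128.2]]
[119.08264656 257.90799226]
yaw -0.08169159932282603 -0.09829254769485767 mid [593.55752368 197.9450494 ]
side LL LR UL [[469.3 278. ]
 [460.5 152.7]
 [723.7 251.4]] mid [592.11618379 202.04016049]
knobT [590.2 196.5] cal [-3.2 -1.7]
topT [589.3 196.5] cal [-4.2 -1.8]
knobS [589.1 197.9] cal [-4.4 -0.4]
topS [588.3 198.6] cal [-5.3  0.2]
ptrT [591.3 238.3] cal [-5.5 40. ]
ptrS [589.9 241.8] cal [-7.2 43.4]
markT [556.  246.7] cal [-41.4  45.6]
markS [555.3 249.8] cal [-42.3  48.6]
```

Emit:
{"method": "apply_moves", "body": {"moves": [{"dx":34,"dy":-31.2,"rz":-6.45,"hand":0},{"dx":34,"dy":-31.2,"rz":-6.45,"hand":0},{"dx":34,"dy":-31.2,"rz":-6.45,"hand":0},{"dx":34,"dy":-31.2,"rz":-6.45,"hand":0},{"dx":34,"dy":-31.2,"rz":-6.45,"hand":0},{"dx":34,"dy":-31.2,"rz":-6.45,"hand":0},{"dx":34,"dy":-31.2,"rz":-6.45,"hand":0},{"dx":34,"dy":-31.2,"rz":-6.45,"hand":0},{"dx":34,"dy":-31.2,"rz":-6.45,"hand":0},{"dx":34,"dy":-31.2,"rz":-6.45,"hand":0},{"dx":34,"dy":-31.2,"rz":-6.45,"hand":0},{"hand":0}]}}

```text
schema error: expected keys hand, dx, dy, dz, rx, ry, rz
```

Emit:
{"method": "apply_moves", "body": {"moves": [{"dx":34,"dy":-31,"dz":0,"rx":0,"ry":0,"rz":-6.5,"hand":0},{"dx":34,"dy":-31,"dz":0,"rx":0,"ry":0,"rz":-6.5,"hand":0},{"dx":34,"dy":-31,"dz":0,"rx":0,"ry":0,"rz":-6.5,"hand":0},{"dx":34,"dy":-31,"dz":0,"rx":0,"ry":0,"rz":-6.5,"hand":0},{"dx":34,"dy":-31,"dz":0,"rx":0,"ry":0,"rz":-6.5,"hand":0},{"dx":34,"dy":-31,"dz":0,"rx":0,"ry":0,"rz":-6.5,"hand":0},{"dx":34,"dy":-31,"dz":0,"rx":0,"ry":0,"rz":-6.5,"hand":0},{"dx":34,"dy":-31,"dz":0,"rx":0,"ry":0,"rz":-6.5,"hand":0},{"dx":34,"dy":-31,"dz":0,"rx":0,"ry":0,"rz":-6.5,"hand":0},{"dx":34,"dy":-31,"dz":0,"rx":0,"ry":0,"rz":-6.5,"hand":0},{"dx":34,"dy":-31,"dz":0,"rx":0,"ry":0,"rz":-6.5,"hand":0},{"dx":34,"dy":-33,"dz":0,"rx":0,"ry":0,"rz":-6,"hand":0}]}}

```text
time: 1.6
tcp_pos: [590.6, 196.7, 255.6]
tool_rot: [0.739, 0.673, -0.0, -0.0]
ft_force: [0.2, -1.1, -0.8]
gripper_width: 85.6
grip_force: 0.0
```

```bash
cat > st.py <<'E'
from h import *
from scipy.spatial.transform import Rotation as Rn
s=bot.state();m=Rn.from_quat(s["tool_rot"]).as_matrix()
print(round(s["time"],2),s["tcp_pos"].round(2),"yax deg",np.degrees(np.arctan2(m[1,1],m[0,1])).round(2),"z",m[:,2].round(4),"F",s["ft_force"].round(1),"w",round(s["gripper_width"],2),"g",round(s["grip_force"],2))
E
cat > snap.py <<'E'
from h import *
import sys,pickle
n,f=sys.argv[1:3];c=cam(n);pickle.dump(c,open(f+".pkl","wb"))
a=[float(x) for x in sys.argv[3:]]
save(c,f"pics/{f}.png",tuple(map(int,a[:4])) if a else None,a[4] if a else 1)
E
python3 st.py; python3 snap.py wrist w1
```

```text
1.6 [590.65 196.7  255.63] yax deg -5.33 z [-9.e-04 -1.e-04 -1.e+00] F [ 0.2 -1.1 -0.8] w 85.55 g 0.0
```

View pics/w1.png

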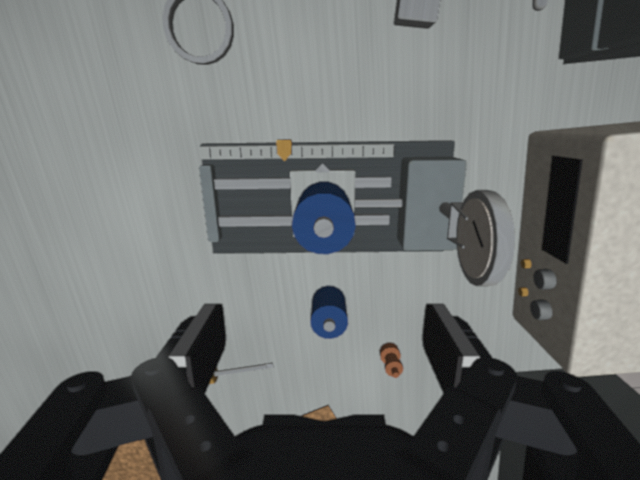

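The wrist view shows the knob at (323,228), the pointer tip at (322,166), the mark point at (285,160) and the base corners at (201,142), (453,141) and (213,252).

Run:
```python
from h import *
import pickle
c=pickle.load(open("w1.pkl","rb"))
for n,u,v,z in [("knob",323,228,106),("top",325,221,96),("ptr",322,165,32),("mark",285,161,34),("UL",201,142,12),("UR",453,140,12),("LL",213,252,12)]:
    print(n,atz(c,u,v,z).round(1))
```

```text
knob [590.7 197.  106. ]
top [592.6 199.9  96. ]
ptr [593.4 238.6  32. ]
mark [558.3 245.9  34. ]
UL [473.5 270.4  12. ]
UR [726.9 248.8  12. ]
LL [462.6 152.1  12. ]
```

Emit:
{"method": "apply_moves", "body": {"moves": [{"dx":-0.5,"dy":0.5,"dz":-30,"rx":0,"ry":0,"rz":0,"hand":0},{"dx":0,"dy":0,"dz":-30,"rx":0,"ry":0,"rz":0,"hand":0},{"dx":0,"dy":0,"dz":-30,"rx":0,"ry":0,"rz":0,"hand":0},{"dx":0,"dy":0,"dz":-30,"rx":0,"ry":0,"rz":0,"hand":0},{"dx":0,"dy":0,"dz":-30,"rx":0,"ry":0,"rz":0,"hand":0},{"dx":0,"dy":0,"dz":-20,"rx":0,"ry":0,"rz":0,"hand":0},{"dx":0,"dy":0,"dz":-12,"rx":0,"ry":0,"rz":0,"hand":0.2},{"dx":0,"dy":0,"dz":0,"rx":0,"ry":0,"rz":0,"hand":0.25},{"dx":0,"dy":0,"dz":0,"rx":0,"ry":0,"rz":0,"hand":0.28},{"dx":0,"dy":0,"dz":0,"rx":0,"ry":0,"rz":0,"hand":0.3},{"dx":0,"dy":0,"dz":0,"rx":0,"ry":0,"rz":0,"hand":0.3}]}}

```text
time: 3.02
tcp_pos: [589.7, 198.4, 75.2]
tool_rot: [0.738, 0.675, 0.001, 0.0]
ft_force: [-0.6, 0.2, 0.1]
gripper_width: 59.9
grip_force: 0.0
```

Emit:
{"method": "apply_moves", "body": {"moves": [{"dx":0,"dy":-0.5,"dz":0,"rx":0,"ry":0,"rz":0,"hand":0.34},{"dx":0,"dy":0,"dz":0,"rx":0,"ry":0,"rz":0,"hand":0.36},{"dx":0,"dy":0,"dz":0,"rx":0,"ry":0,"rz":0,"hand":0.37},{"dx":0,"dy":0,"dz":0,"rx":0,"ry":0,"rz":0,"hand":0.37}]}}

```text
time: 3.52
tcp_pos: [589.7, 197.8, 74.9]
tool_rot: [0.738, 0.675, 0.0, 0.0]
ft_force: [1.6, -1.0, 4.1]
gripper_width: 54.1
grip_force: 19.5
```

Emit:
{"method": "apply_moves", "body": {"moves": [{"dx":0,"dy":0,"dz":0,"rx":0,"ry":0,"rz":0,"hand":0.372},{"dx":0,"dy":0,"dz":0,"rx":0,"ry":0,"rz":0,"hand":0.372}]}}

```text
time: 3.78
tcp_pos: [589.7, 197.8, 74.9]
tool_rot: [0.738, 0.675, 0.0, 0.0]
ft_force: [1.2, -0.0, 4.6]
gripper_width: 54.2
grip_force: 23.4
```

Emit:
{"method": "apply_moves", "body": {"moves": [{"dx":0,"dy":0,"dz":3,"rx":0,"ry":0,"rz":0,"hand":0.373},{"dx":0,"dy":0,"dz":6,"rx":0,"ry":0,"rz":0,"hand":0.373},{"dx":0,"dy":0,"dz":10,"rx":0,"ry":0,"rz":0,"hand":0.373},{"dx":0,"dy":0,"dz":10,"rx":0,"ry":0,"rz":0,"hand":0.373},{"dx":0,"dy":0,"dz":10,"rx":0,"ry":0,"rz":0,"hand":0.373}]}}

```text
time: 4.4
tcp_pos: [589.4, 197.9, 114.3]
tool_rot: [0.738, 0.675, 0.0, 0.0]
ft_force: [0.3, -0.3, -2.1]
gripper_width: 54.4
grip_force: 25.6
```

Emit:
{"method": "apply_moves", "body": {"moves": [{"dx":0,"dy":0,"dz":15,"rx":0,"ry":0,"rz":0,"hand":0.373},{"dx":0,"dy":0,"dz":20,"rx":0,"ry":0,"rz":0,"hand":0.373},{"dx":0,"dy":0,"dz":20,"rx":0,"ry":0,"rz":0,"hand":0.373},{"dx":-3,"dy":-18,"dz":10,"rx":0,"ry":0,"rz":0,"hand":0.373},{"dx":-6,"dy":-36,"dz":0,"rx":0,"ry":0,"rz":0,"hand":0.373},{"dx":-6,"dy":-36,"dz":0,"rx":0,"ry":0,"rz":0,"hand":0.373},{"dx":-6,"dy":-36,"dz":0,"rx":0,"ry":0,"rz":0,"hand":0.373},{"dx":-6,"dy":-36,"dz":0,"rx":0,"ry":0,"rz":0,"hand":0.373},{"dx":-6,"dy":-36,"dz":0,"rx":0,"ry":0,"rz":0,"hand":0.373},{"dx":-6,"dy":-36,"dz":0,"rx":0,"ry":0,"rz":0,"hand":0.373},{"dx":-6,"dy":-36,"dz":0,"rx":0,"ry":0,"rz":0,"hand":0.373},{"dx":-6,"dy":-36,"dz":0,"rx":0,"ry":0,"rz":0,"hand":0.373}]}}

```text
time: 5.9
tcp_pos: [537.3, -110.3, 178.6]
tool_rot: [0.738, 0.674, -0.0, 0.0]
ft_force: [0.6, 0.0, -1.4]
gripper_width: 53.7
grip_force: 25.7
```

Emit:
{"method": "apply_moves", "body": {"moves": [{"dx":-4,"dy":-36,"dz":0,"rx":0,"ry":0,"rz":0,"hand":0.373},{"dx":-2,"dy":-18,"dz":0,"rx":0,"ry":0,"rz":0,"hand":0.373},{"dx":0,"dy":-5,"dz":0,"rx":0,"ry":0,"rz":0,"hand":0.373},{"dx":0,"dy":0,"dz":0,"rx":0,"ry":0,"rz":0,"hand":0.373}]}}

```text
time: 6.4
tcp_pos: [532.3, -166.8, 178.2]
tool_rot: [0.738, 0.675, 0.0, -0.0]
ft_force: [0.1, 0.4, -1.4]
gripper_width: 54.2
grip_force: 25.7
```

```bash
python3 st.py; python3 snap.py wrist w2
```

```text
6.4 [ 532.29 -166.82  178.23] yax deg -5.13 z [-1.e-04  6.e-04 -1.e+00] F [ 0.1  0.4 -1.4] w 54.23 g 25.67
```

View pics/w2.png

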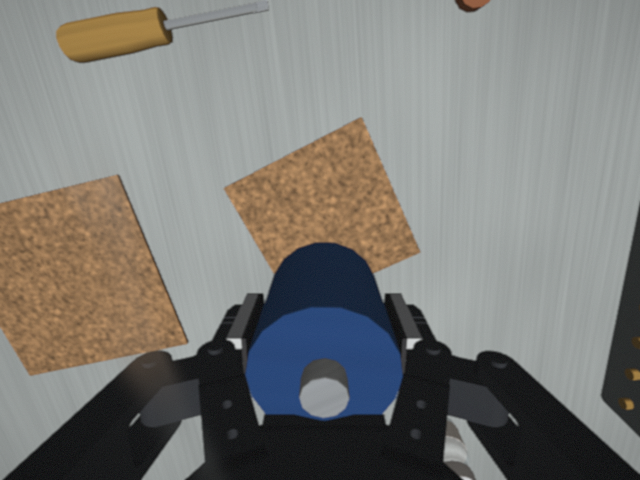

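The cover is held straight. The mat corners are at (225,187), (362,118) and (420,252), so its centre is near (322,220).

Run:
```python
from h import *
import pickle
c=pickle.load(open("w2.pkl","rb"))
P=[atz(c,u,v,4)[:2] for u,v in[(225,187),(362,118),(420,252)]]
print(np.round(P,1),(P[0]+P[2])/2)
```

```text
[[ 452.1 -130.1]
 [ 571.1  -85.1]
 [ 617.1 -204.2]] [ 534.5928045 -167.1568429]
```

Emit:
{"method": "apply_moves", "body": {"moves": [{"dx":1,"dy":0,"dz":-15,"rx":0,"ry":0,"rz":0,"hand":0.373},{"dx":0,"dy":0,"dz":-25,"rx":0,"ry":0,"rz":0,"hand":0.373},{"dx":0,"dy":0,"dz":-25,"rx":0,"ry":0,"rz":0,"hand":0.373},{"dx":0,"dy":0,"dz":-25,"rx":0,"ry":0,"rz":0,"hand":0.373},{"dx":0,"dy":0,"dz":-20,"rx":0,"ry":0,"rz":0,"hand":0.373},{"dx":0,"dy":0,"dz":-12,"rx":0,"ry":0,"rz":0,"hand":0.373},{"dx":0,"dy":0,"dz":-6,"rx":0,"ry":0,"rz":0,"hand":0.373},{"dx":0,"dy":0,"dz":0,"rx":0,"ry":0,"rz":0,"hand":0.373}]}}

```text
time: 7.45
tcp_pos: [533.4, -167.2, 50.4]
tool_rot: [0.738, 0.675, 0.0, 0.0]
ft_force: [-0.2, -0.5, -1.0]
gripper_width: 54.1
grip_force: 25.7
```

Emit:
{"method": "apply_moves", "body": {"moves": [{"dx":0,"dy":0,"dz":-1,"rx":0,"ry":0,"rz":0,"hand":0.373},{"dx":0,"dy":0,"dz":-1,"rx":0,"ry":0,"rz":0,"hand":0.373},{"dx":0,"dy":0,"dz":-1,"rx":0,"ry":0,"rz":0,"hand":0.373},{"dx":0,"dy":0,"dz":0,"rx":0,"ry":0,"rz":0,"hand":0.373}]}}

```text
time: 7.95
tcp_pos: [533.3, -167.2, 47.3]
tool_rot: [0.738, 0.675, 0.0, -0.0]
ft_force: [-0.3, 0.8, -1.9]
gripper_width: 54.1
grip_force: 25.7
```

Emit:
{"method": "apply_moves", "body": {"moves": [{"dx":0,"dy":0,"dz":-0.6,"rx":0,"ry":0,"rz":0,"hand":0.373},{"dx":0,"dy":0,"dz":-0.4,"rx":0,"ry":0,"rz":0,"hand":0.373},{"dx":0,"dy":0,"dz":0,"rx":0,"ry":0,"rz":0,"hand":0.373}]}}

```text
time: 8.32
tcp_pos: [533.3, -167.2, 46.9]
tool_rot: [0.738, 0.675, 0.0, 0.0]
ft_force: [-1.9, 1.2, 3.8]
gripper_width: 53.8
grip_force: 26.0
```

Contact with the mat is confirmed, so I release and rise.

Emit:
{"method": "apply_moves", "body": {"moves": [{"dx":0,"dy":0,"dz":0,"rx":0,"ry":0,"rz":0,"hand":0.36},{"dx":0,"dy":0,"dz":0,"rx":0,"ry":0,"rz":0,"hand":0.33},{"dx":0,"dy":0,"dz":0,"rx":0,"ry":0,"rz":0,"hand":0.2},{"dx":0,"dy":0,"dz":0,"rx":0,"ry":0,"rz":0,"hand":0.1},{"dx":0,"dy":0,"dz":0,"rx":0,"ry":0,"rz":0,"hand":0.05},{"dx":0,"dy":0,"dz":20,"rx":0,"ry":0,"rz":0,"hand":0.05},{"dx":0,"dy":0,"dz":30,"rx":0,"ry":0,"rz":0,"hand":0.05},{"dx":0,"dy":0,"dz":40,"rx":0,"ry":0,"rz":0,"hand":0.05},{"dx":0,"dy":0,"dz":40,"rx":0,"ry":0,"rz":0,"hand":0.05},{"dx":0,"dy":0,"dz":40,"rx":0,"ry":0,"rz":0,"hand":0.05}]}}

```text
time: 9.57
tcp_pos: [533.2, -167.2, 219.5]
tool_rot: [0.738, 0.675, 0.0, 0.001]
ft_force: [-0.2, -0.4, 0.5]
gripper_width: 81.4
grip_force: 0.0
```

Emit:
{"method": "apply_moves", "body": {"moves": [{"dx":3,"dy":18,"dz":30,"rx":0,"ry":0,"rz":0,"hand":0.05},{"dx":6,"dy":36,"dz":0,"rx":0,"ry":0,"rz":0,"hand":0.05},{"dx":6,"dy":36,"dz":0,"rx":0,"ry":0,"rz":0,"hand":0.05},{"dx":6,"dy":36,"dz":0,"rx":0,"ry":0,"rz":0,"hand":0.05},{"dx":6,"dy":36,"dz":0,"rx":0,"ry":0,"rz":0,"hand":0.05},{"dx":6,"dy":36,"dz":0,"rx":0,"ry":0,"rz":0,"hand":0.05},{"dx":6,"dy":36,"dz":0,"rx":0,"ry":0,"rz":0,"hand":0.05},{"dx":6,"dy":36,"dz":0,"rx":0,"ry":0,"rz":0,"hand":0.05},{"dx":6,"dy":36,"dz":0,"rx":0,"ry":0,"rz":0,"hand":0.05},{"dx":6,"dy":36,"dz":0,"rx":0,"ry":0,"rz":0,"hand":0.05},{"dx":0,"dy":18,"dz":0,"rx":0,"ry":0,"rz":0,"hand":0.05},{"dx":0,"dy":4,"dz":0,"rx":0,"ry":0,"rz":0,"hand":0.05}]}}

```text
time: 11.08
tcp_pos: [590.1, 197.4, 247.0]
tool_rot: [0.738, 0.675, 0.0, 0.0]
ft_force: [0.9, -0.8, -0.0]
gripper_width: 81.2
grip_force: 0.0
```

```bash
python3 st.py; python3 snap.py wrist w3; python3 snap.py side s3
python3 - <<'E'
import cv2,pickle
import numpy as np
a=pickle.load(open("w3.pkl","rb"))["pixels"][100:280,190:530,::-1];b=pickle.load(open("s3.pkl","rb"))["pixels"][180:360,180:360,::-1]
a=cv2.resize(a,(800,424),interpolation=2);b=cv2.resize(b,None,fx=2.1,fy=2.1,interpolation=2)
cv2.imwrite("pics/w3c.png",a);cv2.imwrite("pics/s3c.png",b)
E
```

```text
11.07 [590.1  197.4  247.02] yax deg -5.07 z [ 6.e-04 -1.e-04 -1.e+00] F [ 0.9 -0.8 -0. ] w 81.17 g 0.0
```

View pics/w3c.png

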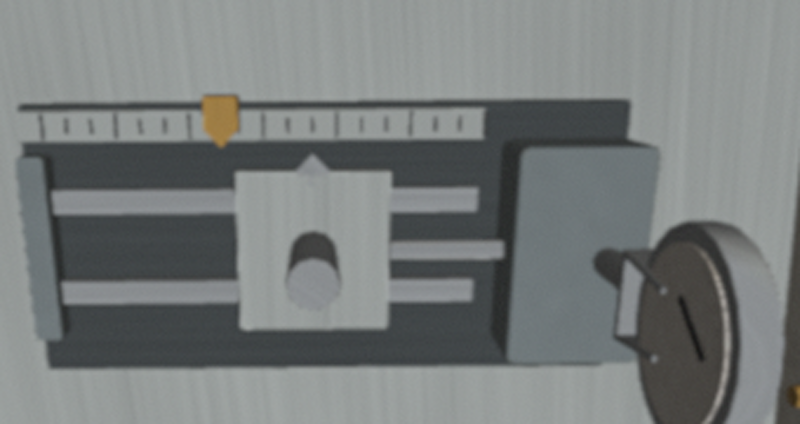

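View pics/s3c.png

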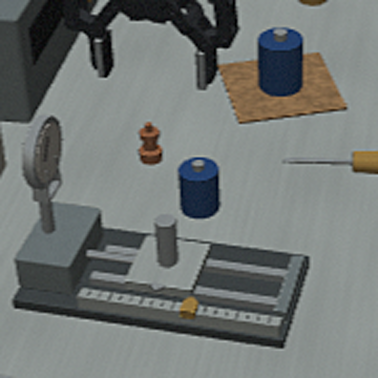

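The cover stands upright near the middle of the mat. In the wrist crop the pointer tip is at (312,154), the mark point at (221,148) and the post top at (313,284).

Run:
```python
from h import *
import pickle
c=pickle.load(open("w3.pkl","rb"));k=800/340
W=lambda u,v,z:atz(c,u/k+190,v/k+100,z)[:2]
p,m,t=W(312,154,32),W(221,148,34),W(313,284,82)
base=[W(19,105,12),W(629,101,12)]
print("ptr",p,"mark",m,"post",t,"plate",np.mean([W(*q,32) for q in[(236,171),(391,171),(388,329),(240,329)]],0),"base",base)
for y in(-.085,-.09): e=np.array([np.cos(y),np.sin(y)]);n=np.array([-e[1],e[0]]);print("pull",e@(m-p),n@(m-p),"ptr-post",e@(p-t),n@(p-t))
b=base[1]-base[0];print(np.arctan2(b[1],b[0]),np.linalg.norm(b))
```

```text
ptr [593.69695337 239.80714944] mark [557.65117917 245.60300174] post [590.57094018 199.50868194] plate [590.8115453  199.18420037] base [array([472.6934599 , 268.52149612]), array([727.86833606, 247.60657372])]
pull -36.40769165632546 2.714724673751817 ptr-post -0.3065192443548018 40.41836819857487
pull -36.420810127939944 2.532653039975093 ptr-post -0.5086064118168186 40.41633038018899
-0.08178028916321549 256.030567312828
```

Emit:
{"method": "apply_moves", "body": {"moves": [{"dx":0.3,"dy":1,"dz":-30,"rx":0,"ry":0,"rz":0,"hand":0.2},{"dx":0,"dy":0,"dz":-35,"rx":0,"ry":0,"rz":0,"hand":0.3},{"dx":0,"dy":0,"dz":-35,"rx":0,"ry":0,"rz":0,"hand":0.3},{"dx":0,"dy":0,"dz":-35,"rx":0,"ry":0,"rz":0,"hand":0.3},{"dx":0,"dy":0,"dz":-25,"rx":0,"ry":0,"rz":0,"hand":0.3},{"dx":0,"dy":0,"dz":-15,"rx":0,"ry":0,"rz":0,"hand":0.3},{"dx":0,"dy":0,"dz":-6,"rx":0,"ry":0,"rz":0,"hand":0.4},{"dx":0,"dy":0,"dz":0,"rx":0,"ry":0,"rz":0,"hand":0.55},{"dx":0,"dy":0,"dz":0,"rx":0,"ry":0,"rz":0,"hand":0.65},{"dx":0,"dy":0,"dz":0,"rx":0,"ry":0,"rz":0,"hand":0.7},{"dx":0,"dy":0,"dz":0,"rx":0,"ry":0,"rz":0,"hand":0.7}]}}

```text
time: 12.55
tcp_pos: [590.8, 197.9, 65.8]
tool_rot: [0.738, 0.675, 0.0, 0.0]
ft_force: [-0.0, 0.3, 0.3]
gripper_width: 25.6
grip_force: 0.0
```

Emit:
{"method": "apply_moves", "body": {"moves": [{"dx":0,"dy":0.3,"dz":0,"rx":0,"ry":0,"rz":0,"hand":0.75},{"dx":0,"dy":0,"dz":0,"rx":0,"ry":0,"rz":0,"hand":0.8},{"dx":0,"dy":0,"dz":0,"rx":0,"ry":0,"rz":0,"hand":0.85},{"dx":0,"dy":0,"dz":0,"rx":0,"ry":0,"rz":0,"hand":0.85}]}}

```text
time: 13.05
tcp_pos: [589.5, 198.2, 65.7]
tool_rot: [0.738, 0.675, -0.001, -0.001]
ft_force: [-6.5, -1.2, 5.3]
gripper_width: 18.3
grip_force: 58.5
```

Emit:
{"method": "apply_moves", "body": {"moves": [{"dx":-3,"dy":0.25,"dz":0,"rx":0,"ry":0,"rz":0,"hand":0.85},{"dx":-5,"dy":0.4,"dz":0,"rx":0,"ry":0,"rz":0,"hand":0.85},{"dx":-6,"dy":0.5,"dz":0,"rx":0,"ry":0,"rz":0,"hand":0.85},{"dx":-6,"dy":0.5,"dz":0,"rx":0,"ry":0,"rz":0,"hand":0.85},{"dx":-6,"dy":0.5,"dz":0,"rx":0,"ry":0,"rz":0,"hand":0.85},{"dx":-5,"dy":0.4,"dz":0,"rx":0,"ry":0,"rz":0,"hand":0.85},{"dx":-3,"dy":0.25,"dz":0,"rx":0,"ry":0,"rz":0,"hand":0.85},{"dx":0,"dy":0,"dz":0,"rx":0,"ry":0,"rz":0,"hand":0.85},{"dx":0,"dy":0,"dz":0,"rx":0,"ry":0,"rz":0,"hand":0.85}]}}

```text
time: 14.18
tcp_pos: [557.9, 200.8, 65.7]
tool_rot: [0.738, 0.675, 0.001, 0.001]
ft_force: [5.8, -0.4, -0.5]
gripper_width: 18.4
grip_force: 58.7
```

```bash
python3 st.py; python3 snap.py wrist w4 ; python3 snap.py side s4
python3 - <<'E'
from h import *
import pickle
c=pickle.load(open("w4.pkl","rb"));s=pickle.load(open("s4.pkl","rb"));t=bot.capture("top")
print(proj(c,[[557,246,34],[557,242,32]]),proj(s,[[557,246,34]]),proj(t,[[557,246,34]]))
u,v=proj(c,[[557,246,34]])[0].astype(int);u=min(max(u,80),560);v=min(max(v,60),420)
a=cv2.resize(c["pixels"][v-60:v+60,u-80:u+80,::-1],(400,300),interpolation=2)
print(u,v)
u,v=proj(s,[[557,246,34]])[0].astype(int);print(u,v)
b=cv2.resize(s["pixels"][v-30:v+30,u-40:u+40,::-1],(400,300),interpolation=2)
cv2.imwrite("pics/both4.png",np.hstack([a,b]))
E
```

```text
14.18 [557.91 200.78  65.72] yax deg -5.16 z [ 3.7e-03  2.0e-04 -1.0e+00] F [ 5.8 -0.4 -0.5] w 18.42 g 58.67
[[310.56940569 208.89822656]
 [311.6094282  216.43680965]] [[270.74309777 319.78125938]] [[242.8076625 202.6004283]]
310 208
270 319
```

View pics/both4.png

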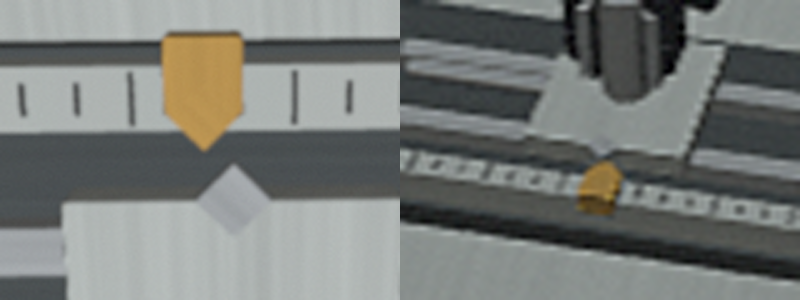

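The mark point is at crop (205,152) and the pointer tip at (235,163), so a few mm remain.

Run:
```python
from h import *
import pickle
c=pickle.load(open("w4.pkl","rb"))
W=lambda u,v,z:atz(c,u/2.5+230,v/2.5+148,z)[:2]
m,p=W(205,152,34),W(235,163,32);e=np.array([np.cos(.085),-np.sin(.085)]);print(m,p,e@(m-p))
```

```text
[557.63580489 245.98705838] [562.71639403 242.99425838] -5.316328343331206
```

Emit:
{"method": "apply_moves", "body": {"moves": [{"dx":-3,"dy":0.25,"dz":0,"rx":0,"ry":0,"rz":0,"hand":0.85},{"dx":-2.2,"dy":0.2,"dz":0,"rx":0,"ry":0,"rz":0,"hand":0.85},{"dx":0,"dy":0,"dz":0,"rx":0,"ry":0,"rz":0,"hand":0.85},{"dx":0,"dy":0,"dz":0,"rx":0,"ry":0,"rz":0,"hand":0.85}]}}

```text
time: 14.82
tcp_pos: [552.8, 201.2, 65.7]
tool_rot: [0.738, 0.675, 0.002, 0.001]
ft_force: [6.2, -0.8, -0.9]
gripper_width: 18.4
grip_force: 58.7
```

```bash
python3 st.py; python3 snap.py wrist w5 260 180 380 270 6.66
```

```text
14.82 [552.83 201.2   65.74] yax deg -5.16 z [ 3.9e-03  2.0e-04 -1.0e+00] F [ 6.2 -0.8 -0.9] w 18.42 g 58.73
```

View pics/w5.png

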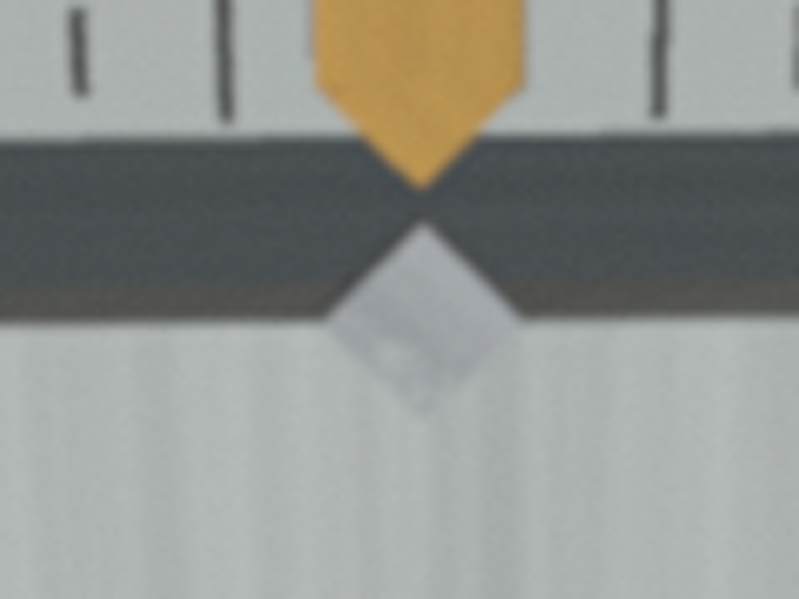

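The mark point is at (420,190) and the pointer tip at (424,222). They are aligned to a fraction of a mm, the wrist camera is almost level with them in x, and the post is still gripped. I hand in now.

```bash
python3 -c "
from workcell import bot
print(bot.close_job())"
```

```text
the job is handed in; nothing more can be done
None
```

The cover stands upright near the middle of the smaller cork mat, gripped at about 26 N at most; the post is held with the pointer lined up with the marker point to within a fraction of a millimetre, and the job was handed in at about 15 s.

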